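# Tip the beads out of the spring-lidded case

## Task

Swing the lid of the blue bead case, as it stands on the cork mat, fully back, past its sprung balance point, onto its stop. Only then pick the case up and, holding it low over the wooden sorting tray, tip all four brass beads into the tray. Stand the empty case upright again on the middle of the cork mat, lid still fully back, and leave the bottle, jar and screwdriver where they are.

Things in the scene. Friction and masses are not known exactly. Their poses are not given: they have to be found in the camera images.
- case: bead case: open blue steel box 110 (x) x 60 (y) x 50 mm (z, without lid), 0.32 to 0.47 kg with lid, loose on the cork mat. Origin: centre of its underside; z up, +x to the lid's hinge, -x to the pouring lip. Walls 4 mm, the long side walls upright and flat (60 mm over both), so it can be gripped across y from above. Its inner floor is 4 mm above the origin, at x = +4 to +51 mm
- case_lip (a point): middle of the pouring lip, the case's front edge: 55 mm towards -x, 46 mm up from the case's origin. Inside, a ramp climbs at 36 degrees from the floor to the lip: tipped lip-down by 45 to 50 degrees the beads roll out over it, below 35 they do not. Tipped 49 degrees, the case's front bottom edge hangs 30 mm lower than the lip
- case_lid (a joint): angle of the case's lid, rad: 0 closed, 1.57 upright, 3.3 fully back on its stop (behind the case, 9 degrees below level). A light assist spring and a stiff hinge: it falls shut from below about 0.85, stays where left from there to about 1.65, and beyond that swings back to the stop by itself and is held there. Under 1 N at the tab lifts it
- lid_tab (a point): middle of the orange tab, 22 (x) x 36 (y) x 4 mm, that juts from the lid over the case's front. Lid closed: 66 mm towards -x of the case's origin, underside 50.5 mm above the case's underside, end at x = -77 mm, clear space below, so a leaning finger can lift it. The blue lid is 110 x 60 x 4 mm, 0.08 kg
- lid_hinge (a point): middle of the lid's hinge line, on the case's back upper edge (case x = +55 mm, z = 50 mm); the line runs along the case's y axis, and the opening lid rises and swings over towards the case's +x
- mat: flat cork mat 190 (x) x 130 (y) x 3 mm, fixed on the bench, under the case. Origin: centre of its underside
- tray: wooden sorting tray with grey lining, outside 180 (x) x 160 (y) x 32 (z) mm, walls 6 mm, fixed to the bench. Origin: centre of its underside, x and y along its sides; lining 7 mm above the bench
- bead0_center (a point): centre of one of four solid brass beads, 16 mm diameter, 17 g, that lie loose in the back half of the case
- bead1_center (a point): centre of one of four solid brass beads, 16 mm diameter, 17 g, that lie loose in the back half of the case
- bead2_center (a point): centre of one of four solid brass beads, 16 mm diameter, 17 g, that lie loose in the back half of the case
- bead3_center (a point): centre of one of four solid brass beads, 16 mm diameter, 17 g, that lie loose in the back half of the case
- bead0: the same bead as a body (origin at its underside when it started; turns as it rolls)
- bead1: the same bead as a body (origin at its underside when it started; turns as it rolls)
- bead2: the same bead as a body (origin at its underside when it started; turns as it rolls)
- bead3: the same bead as a body (origin at its underside when it started; turns as it rolls)
- bottle: bystander: green glass bottle with green cap, 60 mm diameter, 190 mm tall. Origin: centre of its underside
- tin: bystander: clear jar with orange cap, 64 mm diameter, 75 mm tall. Origin: centre of its underside
- driver: bystander: screwdriver with an orange handle, 160 mm long, lying on the bench between mat and tray; x along it towards the tip
Not all that is in view belongs to the job. There is more than one size of the tray; the job needs the larger.

How it is judged:
By the outcome, as a careful person would: the job done as asked, in the order asked, and still so for the second after the job is handed in, with the robot touching nothing.
It also fails if it takes over 72 s, if anything falls off the work surface, if the arm or the gripper's body presses on something with over 40 N, if the wrist force passes 120 N, or if a joint passes its speed limit or range.

## Robot

A 6-joint arm with a two-finger parallel gripper is mounted at the origin on the work surface. World frame = base frame: x ahead of the robot, y to its left, z up, the work surface at z = 0. Lengths are in m, angles in rad, forces in N, time in s.
With the tool pointing down it reaches from about 0.25 to 0.775 m from the base axis. Payload 8.9 kg.
Tool frame: the origin (TCP) lies on the centre line of the jaws, within the pads' length; the fingertips stand ahead of it and the grasp point (between the pads) lies 5 mm behind it (manip.finger_overhang is the z of the fingertips in the tool frame, in m); z points along the fingers, y is the direction in which the jaws open and shut (so a half turn about z gives the same grasp; the last joint's range is limited). The gripper opens to 85 mm and grips with 20 to 120 N. Pads are 22 mm wide; open, the fingers measure 114 mm over their backs; the gripper's body (76 mm by 85 mm) begins 54 mm behind the grasp point. The pads swing forward as they close: fully open they stand 13 mm farther back than shut.
Start: joints at [-1.437, 0.291, -0.153, 1.127, 0, 1.431], TCP at [0.141, -0.506, 0.245] pointing down, gripper open.
Joint ranges: [-2.52, 2.52], [-0.91, 1.74], [-1.3, 1.37], [-1.96, 2.02], [-1.52, 1.47], [-3.14, 3.14]. Speed limits (rad/s): [2.22, 2.22, 2.79, 3.14, 3.14, 3.14].

## Interface

Orientations are given as [roll, pitch, yaw] about the fixed x, y, z axes, in that order (R = Rz(yaw) Ry(pitch) Rx(roll)).
In Python, from rig import manip gives the robot as it stands. Calls block until the motion is done:
- manip.movep(position, orientation): joint-space move of the TCP to a pose.
- manip.move_l(position, orientation=None, vel=0.15): straight line of the TCP; orientation=None keeps the orientation; vel is the mean speed in m/s.
- manip.set_joints(angles): joint-space move.
- manip.move_gripper(opening, squeeze=None): opening from 0.0 (shut) to 1.0 (fully open); squeeze is the grip in N (None keeps the last); returns when the fingers have stopped.
- manip.wait(seconds).
- manip.inverse_kinematics(position, orientation): joint angles nearest the present ones, or None.
- manip.read_camera(name): name is "side" or "top" or "wrist"; returns a dict with "pixels" (480x640x3 uint8, red, green, blue), "fx", "fy", "cx", "cy" (pixels), "R" (3x3) and "t" (3): a world point X has camera coordinates R X + t. Camera axes: x right, y down, z forward; pixel columns grow to the right and rows downward; lengths in m; the calibration is good to about 2 mm. A picture is of the moment at which its call begins. There is no depth.
A pose or a line that the arm cannot do raises manip.Unreachable and nothing moves.
- manip.job_done(): hands the job in, once; it reports no verdict.
Readings, each from a call of its own:
- manip.read_clock(): time.
- manip.read_qpos(): joint angles.
- manip.read_qd(): joint speeds.
- manip.read_effort(): joint torques, N m.
- manip.read_eef_pos(): TCP position.
- manip.read_eef_rot(): TCP orientation.
- manip.read_ft_force(): force on the tool from outside, world axes, zero at the start.
- manip.read_wrist_torque(): the same for the moment, N m.
- manip.read_gripper_width(): opening from 0.0 (shut) to 1.0 (fully open).
Only numpy, scipy, OpenCV 4.12 (cv2) and the standard library are available. Lean on these libraries where they do the work, as an engineer would, in place of code of your own. Each camera call takes 0.05 s, during which the arm holds its last target.

## Working session

There is one attempt and no reset: what is moved stays moved. The work goes in short steps, each a Python script; the robot and the scene stay as the last script left them, time stands still between calls to the robot, and variables do not carry over. Pictures are saved under pics/ and viewed, and the job is handed in when it is done.

```bash
ls; mkdir -p pics
python3 - <<'E'
from rig import manip
import cv2,numpy as np
print(manip.read_clock(), manip.finger_overhang, manip.read_eef_rot())
for n in ["side","top","wrist"]:
    c=manip.read_camera(n); cv2.imwrite(f"pics/a_{n}.png",c["pixels"][:,:,::-1])
    print(n,c["fx"],c["cx"],c["cy"],np.round(c["R"],3).tolist(),np.round(c["t"],3).tolist(), "pos",np.round(-c["R"].T@c["t"],3))
E
```

```text
pics
0.0 0.014 [-3.14033924e+00 -1.86772438e-04  2.72805219e-01]
side 504.60574336762255 312.96952110522693 233.18956752503823 [[-0.757, -0.653, 0.013], [-0.462, 0.521, -0.718], [0.462, -0.55, -0.696]] [0.494, 0.343, 0.958] pos [0.09  0.67  0.907]
top 517.2302787928777 321.29385804519256 234.39875759199492 [[0.173, -0.985, 0.005], [-0.962, -0.17, -0.211], [0.209, 0.031, -0.977]] [-0.088, 0.63, 1.095] pos [ 0.393 -0.014  1.204]
wrist 406.2473873184075 316.72788903101787 247.82938840307642 [[0.269, -0.963, -0.001], [-0.912, -0.255, 0.32], [-0.308, -0.085, -0.948]] [-0.525, -0.042, 0.381] pos [ 0.22  -0.484  0.374]
```

View pics/a_top.png

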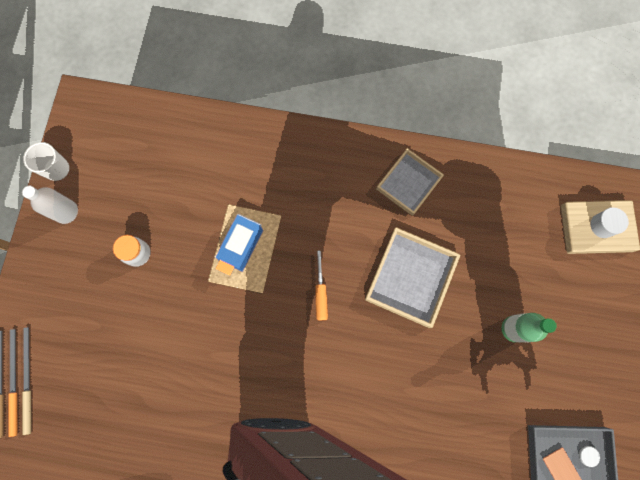

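View pics/a_side.png

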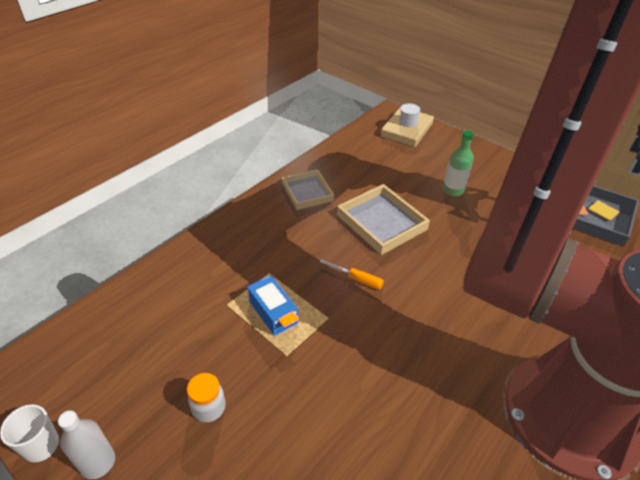

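The top view shows these candidates:
- **Case:** the blue case is at (240,243) on the cork mat, with its orange tab at (225,267) towards the robot. It is the only blue box.
- **Trays:** the large tray is at (413,277). The small decoy tray is at (410,181), and the grey bin at (572,460) is not a match.
- **Orange things:** the jar cap is at (127,247), the screwdriver at (320,300), and there are knives on the left.

I'll measure next and check one crop.

```bash
cat > h.py <<'E'
import numpy as np,cv2
def ray(c,uv,z):
    d=np.array([(uv[0]-c["cx"])/c["fx"],(uv[1]-c["cy"])/c["fy"],1.0]); R=np.array(c["R"]);t=np.array(c["t"])
    o=-R.T@t; w=R.T@d; return o+w*(z-o[2])/w[2]
def proj(c,X):
    p=np.array(c["R"])@np.array(X)+np.array(c["t"]); return np.array([c["fx"]*p[0]/p[2]+c["cx"],c["fy"]*p[1]/p[2]+c["cy"]])
def big(mask):
    cs,_=cv2.findContours(mask.astype(np.uint8),cv2.RETR_EXTERNAL,cv2.CHAIN_APPROX_NONE); return max(cs,key=cv2.contourArea)
def worldrect(c,cnt,z):
    P=np.array([ray(c,q,z)[:2] for q in cnt[:,0,:]],np.float32)*1000
    return cv2.minAreaRect(P), P
E
python3 - <<'E'
from rig import manip
from h import *
c=manip.read_camera("top"); s=manip.read_camera("side")
for n,cam in (("top",c),("side",s)):
    im=cam["pixels"]; hsv=cv2.cvtColor(im,cv2.COLOR_RGB2HSV)
    x0,y0,x1,y1=(195,190,300,305) if n=="top" else (215,260,340,365)
    roi=np.zeros(im.shape[:2],bool); roi[y0:y1,x0:x1]=1
    blue=roi&(hsv[...,0]>100)&(hsv[...,0]<125)&(hsv[...,1]>120)
    org=roi&(hsv[...,0]<20)&(hsv[...,0]>8)&(hsv[...,1]>200)&(hsv[...,2]>180)
    bc=big(blue)
    r,_=worldrect(cam,bc,0.057); print(n,"blue@57",r)
    oc=big(org); r,_=worldrect(cam,oc,0.055); print(n,"tab@55",r, cv2.contourArea(oc))
    cr=im[y0:y1,x0:x1]; cv2.imwrite(f"pics/b_{n}.png",cv2.resize(cr[:,:,::-1],None,fx=5,fy=5,interpolation=cv2.INTER_CUBIC))
E
```

```text
top blue@57 ((587.5913696289062, 202.51370239257812), (67.86351776123047, 109.2105712890625), 75.10630798339844)Traceback (most recent call last):
  File "<stdin>", line 12, in <module>
  File "h.py", line 8, in big
    cs,_=cv2.findContours(mask.astype(np.uint8),cv2.RETR_EXTERNAL,cv2.CHAIN_APPROX_NONE); return max(cs,key=cv2.contourArea)
                                                                                                 ~~~^^^^^^^^^^^^^^^^^^^^^^^^
ValueError: max() iterable argument is empty
```

Run:
```python
import cv2,numpy as np
a=cv2.imread("pics/a_top.png")
cr=a[220:335,355:470]; cv2.imwrite("pics/b_tray.png",cv2.resize(cr,None,fx=5,fy=5,interpolation=cv2.INTER_CUBIC))
```

```text
(no output)
```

View pics/b_tray.png

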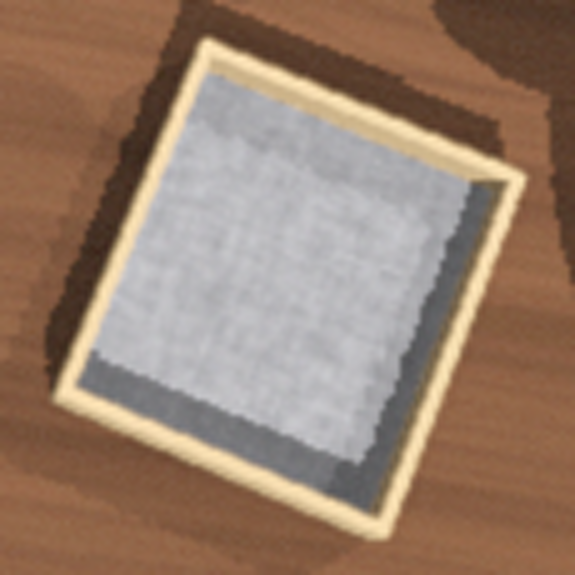

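The tray crop shows the outer rim corners at full-image pixels of about (395.6,227.6), (460,255.6), (432,328) and (365.6,299).

Run:
```python
from rig import manip
from h import *
c=manip.read_camera("top"); s=manip.read_camera("side")
T=[ray(c,q,0.032)[:2] for q in [(395.6,227.6),(460,255.6),(432,328),(365.6,299)]]
print("tray",np.round(T,3).tolist(),np.mean(T,0),[round(float(np.linalg.norm(T[i]-T[i-1])),3) for i in range(4)])
for n,cam in (("top",c),("side",s)):
    im=cam["pixels"]; hsv=cv2.cvtColor(im,cv2.COLOR_RGB2HSV)
    x0,y0,x1,y1=(195,190,300,305) if n=="top" else (215,260,340,365)
    cr=im[y0:y1,x0:x1]; cv2.imwrite(f"pics/b_{n}.png",cv2.resize(cr[:,:,::-1],None,fx=5,fy=5,interpolation=cv2.INTER_CUBIC))
    roi=np.zeros(im.shape[:2],bool); roi[y0:y1,x0:x1]=1
    blue=roi&(hsv[...,0]>95)&(hsv[...,0]<130)&(hsv[...,1]>120)
    org=roi&(hsv[...,0]<22)&(hsv[...,0]>5)&(hsv[...,1]>190)&(hsv[...,2]>180)
    for nm,m in (("blue",blue),("org",org)):
        if m.any():
            k=big(m); print(n,nm,worldrect(cam,k,0.056)[0],cv2.contourArea(k))
```

```text
tray [[0.689, -0.143], [0.65, -0.299], [0.476, -0.256], [0.514, -0.1]] [ 0.58207565 -0.19983045] [0.181, 0.16, 0.179, 0.161]
top blue ((587.7614135742188, 202.70228576660156), (67.92265319824219, 109.3057632446289), 75.10631561279297) 1306.0
side blue ((580.2362060546875, 217.04913330078125), (73.7954330444336, 140.77842712402344), 74.54936981201172) 1390.5
side org ((527.2132568359375, 223.84925842285156), (34.07943344116211, 20.125247955322266), 77.84915924072266) 108.0
```

View pics/b_top.png

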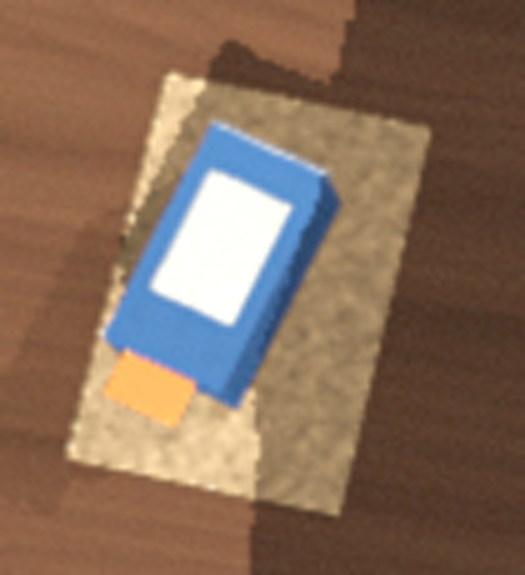

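View pics/b_side.png

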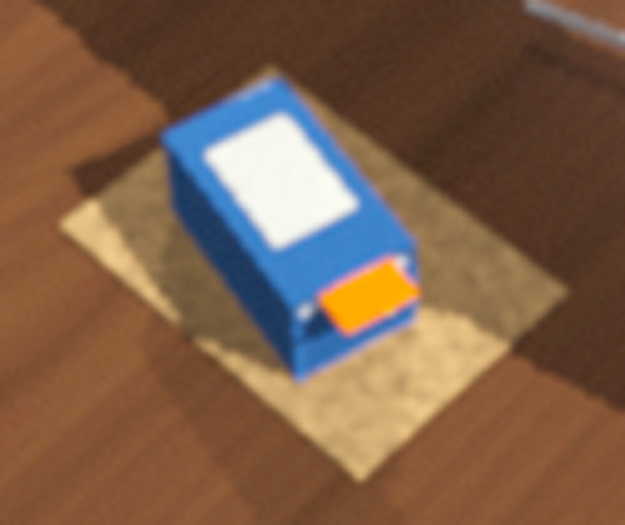

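Run:
```python
from rig import manip
from h import *
c=manip.read_camera("top"); s=manip.read_camera("side")
def ct(u,v): return (195+u/5,190+v/5)
def cs(u,v): return (215+u/5,260+v/5)
M=[ray(c,ct(*q),.003)[:2] for q in [(168,72),(430,127),(340,515),(67,460)]]
Ms=[ray(s,cs(*q),.003)[:2] for q in [(62,225),(272,66),(567,293),(362,480)]]
for X in (M,Ms): print("mat",np.round(X,3).tolist(),np.mean(X,0),[round(float(np.linalg.norm(X[i]-X[i-1])),3) for i in range(4)])
A=[ray(c,ct(*q),.057)[:2] for q in [(213,122),(328,173),(105,337)]]
B=[ray(s,cs(*q),.057)[:2] for q in [(162,132),(283,78),(295,300),(415,243)]]
print("lid top",np.round(A,4).tolist(),"side",np.round(B,4).tolist(),np.mean(B,0))
print("tab top",[np.round(ray(c,ct(*q),.0555)[:2],4).tolist() for q in [(125,350),(197,380),(180,427),(104,393)]])
print("tab side",[np.round(ray(s,cs(*q),.0555)[:2],4).tolist() for q in [(315,290),(393,258),(420,298),(340,335)]])
```

```text
mat [[0.683, 0.257], [0.679, 0.128], [0.489, 0.134], [0.492, 0.264]] [0.5858351  0.19570777] [0.191, 0.129, 0.189, 0.13]
mat [[0.683, 0.258], [0.678, 0.129], [0.489, 0.138], [0.493, 0.266]] [0.58563692 0.19770748] [0.19, 0.13, 0.189, 0.128]
lid top [[0.6507, 0.2196], [0.6364, 0.1632], [0.5448, 0.2468]] side [[0.6524, 0.2199], [0.6346, 0.1628], [0.5469, 0.2461], [0.5294, 0.1919]] [0.59082334 0.20518233]
tab top [[0.5408, 0.237], [0.5331, 0.2024], [0.511, 0.2054], [0.5201, 0.2421]]
tab side [[0.545, 0.2363], [0.5319, 0.2029], [0.5098, 0.2107], [0.522, 0.2458]]
```

Measurements so far:
- **Case:** origin about (0.591, 0.205), yaw about -0.26. The tab sits 66 mm in front of it with 0 mm lateral offset, which matches the description.
- **Mat:** middle about (0.586, 0.197).
- **Tray:** centre (0.582, -0.200), yaw about -0.24, measured 180 x 160 mm, so it is the larger one.

The choice is confirmed. I'll bring the closed, leaning finger up in front of the tab.

```bash
cat >> h.py <<'E'
YAW=-0.26; O=np.array([0.591,0.205,0.003])
def W(x,z,y=0,o=None,yaw=None):
    o=O if o is None else o; yaw=YAW if yaw is None else yaw
    e=np.array([np.cos(yaw),np.sin(yaw),0]);n=np.array([-e[1],e[0],0])
    return np.array(o)+e*x+n*y+np.array([0,0,z])
def tcp_for_corner(x,z,th):
    # front/top corner of shut fingertips at case (x,z); fingers lean th towards +x
    cx=x-0.011*np.cos(th)-0.014*np.sin(th); cz=z-0.011*np.sin(th)+0.014*np.cos(th)
    return W(cx,cz)
E
python3 - <<'E'
from rig import manip
from h import *
th=1.05; ori=[np.pi,-th,YAW]
for p in [tcp_for_corner(-.115,.15,th),tcp_for_corner(-.115,.043,th),tcp_for_corner(-.071,.045,th),tcp_for_corner(.085,.17,th)]:
    q=manip.inverse_kinematics(p,ori); print(np.round(p,3),None if q is None else np.round(q,2))
manip.move_gripper(0.0,30)
p,o=manip.read_eef_pos(),manip.read_eef_rot()
manip.move_l([p[0],p[1],.32],vel=.2)
manip.movep(tcp_for_corner(-.115,.15,th),ori)
manip.move_l(tcp_for_corner(-.115,.043,th),ori,vel=.15)
print(manip.read_clock(),manip.read_eef_pos(),manip.read_eef_rot(),manip.read_ft_force())
for n in ["side","top"]:
    c=manip.read_camera(n); print(n,proj(c,W(-.115,.043)),proj(c,W(-.077,.0505)))
    x0,y0,x1,y1=(180,190,300,310) if n=="top" else (215,250,345,370)
    cv2.imwrite(f"pics/c_{n}.png",cv2.resize(c["pixels"][y0:y1,x0:x1,::-1],None,fx=5,fy=5,interpolation=cv2.INTER_CUBIC))
E
```

```text
[0.463 0.239 0.15 ] [ 0.79  0.37 -1.1  -0.62 -0.85 -2.43]
[0.463 0.239 0.043] [ 0.79  0.74 -1.14 -1.03 -0.85 -2.43]
[0.505 0.228 0.045] [ 0.69  0.75 -1.12 -1.09 -0.78 -2.53]
[0.656 0.188 0.17 ] [ 0.42  0.45 -0.88 -0.7  -0.58 -2.76]
5.8333 [0.46302676 0.23903812 0.04381866] [-3.14103407 -1.05028887 -0.26090233] [-0.8581972   1.01923607  0.49700894]
side [302.16465125 337.71154871] [291.94818587 322.6254057 ]
top [216.04434718 287.35481404] [223.19901276 271.59717123]
```

View pics/c_side.png

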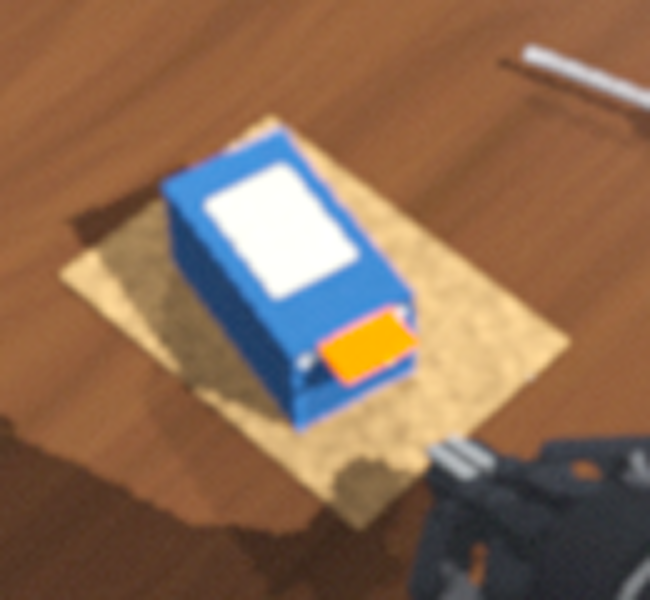

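View pics/c_top.png

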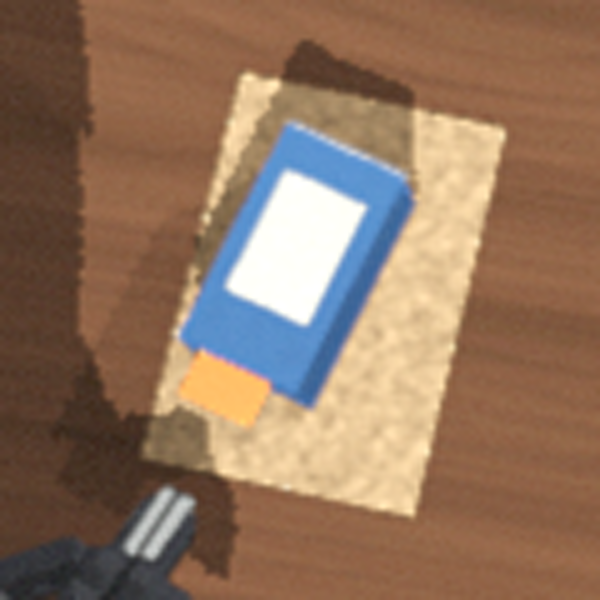

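Prediction and picture agree: the fingertip corner is seen at side crop (435,442), predicted (436,438), and at top crop (180,490), predicted (180,487). Next I slide it under the tab and swing the lid around.

Run:
```python
from rig import manip
from h import *
th=1.05; ori=[np.pi,-th,YAW]
f0=np.array(manip.read_ft_force())
manip.move_l(tcp_for_corner(-.070,.043,th),ori,vel=.08)
print("under",np.round(np.array(manip.read_ft_force())-f0,2))
r=.124
def pic(n,name):
    c=manip.read_camera(n)
    x0,y0,x1,y1=(195,210,355,370)
    cv2.imwrite(f"pics/{name}.png",cv2.resize(c["pixels"][y0:y1,x0:x1,::-1],None,fx=3.5,fy=3.5))
for d in [12,27,42,57,72,85,95,103]:
    a=np.radians(d)
    manip.move_l(tcp_for_corner(.055-r*np.cos(a),.050+r*np.sin(a),th),ori,vel=.08)
    print(d,round(manip.read_clock(),2),np.round(np.array(manip.read_ft_force())-f0,2))
    if d==42: pic("side","d_42")
pic("side","d_103")
```

```text
under [-0.98  0.37 -0.03]
12 7.2 [-1.1   0.16 -0.56]
27 7.76 [-1.22  0.37 -1.01]
42 8.32 [-0.7   0.86 -0.78]
57 8.93 [-0.08  0.17 -0.64]
72 9.48 [-0.57  0.55 -0.65]
85 9.98 [-1.45  0.93 -0.03]
95 10.4 [-0.65 -0.7   0.2 ]
103 10.77 [-0.61  0.16 -0.52]
```

```bash
python3 -c "
import cv2,numpy as np
cv2.imwrite('pics/d.png',cv2.resize(np.hstack([cv2.imread('pics/d_42.png'),cv2.imread('pics/d_103.png')]),(800,400)))"
```

```text
(no output)
```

View pics/d.png

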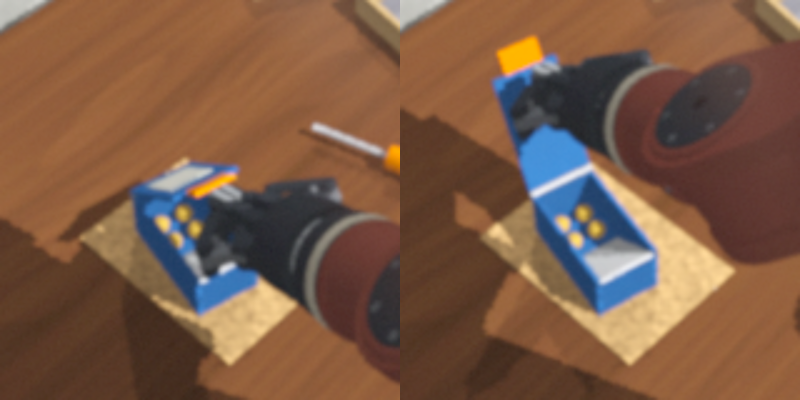

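The left picture shows the lid riding up on the finger. The right one shows it past upright at about 103 degrees, with all four beads in the case. I'll back off and confirm the lid fell to its stop.

Run:
```python
from rig import manip
from h import *
th=1.05; ori=[np.pi,-th,YAW]
manip.wait(.5)
manip.move_l(tcp_for_corner(-.05,.20,th),ori,vel=.2)
manip.move_l(tcp_for_corner(-.16,.24,th),ori,vel=.25)
manip.move_gripper(1.0,70)
print(manip.read_clock())
for n in ["side","top"]:
    c=manip.read_camera(n)
    x0,y0,x1,y1=(195,160,315,310) if n=="top" else (215,220,345,370)
    cv2.imwrite(f"pics/e_{n}.png",cv2.resize(c["pixels"][y0:y1,x0:x1,::-1],None,fx=4,fy=4,interpolation=cv2.INTER_CUBIC))
    print(n,[np.round((proj(c,X)-[x0,y0])*4,0).tolist() for X in (W(-.055,.046,.03),W(-.055,.046,-.03),W(.055,.05,.03),W(.055,.05,-.03),W(.055+.121*np.cos(.157),.05-.121*np.sin(.157)))])
```

```text
13.55
side [[236.0, 413.0], [333.0, 361.0], [131.0, 271.0], [225.0, 225.0], [79.0, 140.0]]
top [[85.0, 390.0], [180.0, 435.0], [172.0, 217.0], [265.0, 260.0], [313.0, 69.0]]
```

View pics/e_side.png

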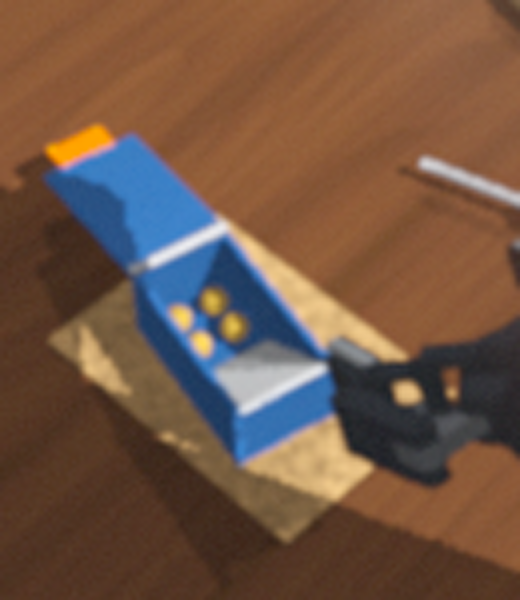

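View pics/e_top.png

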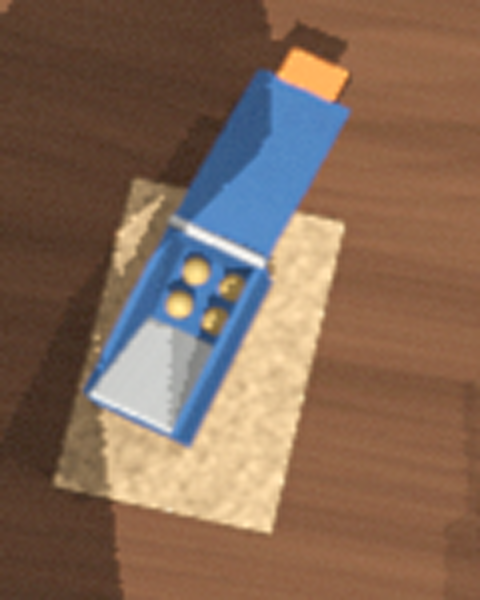

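The lid lies on its stop: the tab is seen at side (80,148) and top (313,75), predicted (79,140) and (313,69). The four beads are in the back half and the case has not moved. Now I grip and lift.

```bash
cat >> h.py <<'E'
GX,GZ=0.018,0.026
TC=np.array([0.582,-0.200,0.0]); TY=-0.245
def tip_pose(fx,fz,th,yaw=TY,tc=TC):
    """TCP with case front-bottom edge at tray-frame x=fx, world z=fz, tipped th"""
    c,s=np.cos(th),np.sin(th)
    x=(GX+.055)*c-GZ*s; z=(GX+.055)*s+GZ*c
    return W(fx+x,fz+z,0,tc,yaw),[np.pi,-th,yaw]
E
python3 - <<'E'
from rig import manip
from h import *
down=[np.pi,0,YAW]
for nm,(p,o) in dict(h=(W(GX,.14),down),g=(W(GX,GZ),down),t0=tip_pose(.03,.08,.0),t1=tip_pose(.03,.03,.4),t2=tip_pose(.03,.02,.855),t3=tip_pose(.03,.02,.96)).items():
    q=manip.inverse_kinematics(p,o); print(nm,np.round(p,3),None if q is None else np.round(q,2))
manip.movep(W(GX,.14),down)
print(manip.read_clock(),np.round(manip.read_qpos(),2))
manip.move_l(W(GX,GZ),down,vel=.12)
f0=np.array(manip.read_ft_force())
manip.move_gripper(0.3,70)
print(manip.read_gripper_width(),np.round(np.array(manip.read_ft_force())-f0,2))
manip.move_l(W(GX,GZ+.03),down,vel=.08)
manip.wait(.2)
print(manip.read_clock(),np.round(np.array(manip.read_ft_force())-f0,2),manip.read_gripper_width())
c=manip.read_camera("side"); cv2.imwrite("pics/f_side.png",cv2.resize(c["pixels"][200:400,180:400,::-1],None,fx=3,fy=3))
c=manip.read_camera("wrist"); cv2.imwrite("pics/f_wrist.png",c["pixels"][:,:,::-1])
E
```

```text
h [0.608 0.2   0.143] [ 0.2   0.58  0.02  1.01  0.   -2.68]
g [0.608 0.2   0.029] [ 0.2   0.69 -0.11  0.78  0.   -2.68]
t0 [ 0.682 -0.225  0.106] [-0.42  0.75  0.25  1.06  0.    2.97]
t1 [ 0.667 -0.221  0.082] [-0.46  0.5  -0.4   0.27  0.08  2.94]
t2 [ 0.639 -0.214  0.092] [-0.53  0.48 -0.96 -0.7   0.21  2.95]
t3 [ 0.631 -0.212  0.095] [-0.55  0.56 -1.06 -0.99  0.25  2.96]
14.7 [ 0.21  0.58  0.02  1.01 -0.   -2.68]
0.6961705169381474 [ 0.42 -0.38  4.87]
16.8833 [ 0.41 -0.53 -5.67] 0.6926016039640864
```

View pics/f_side.png

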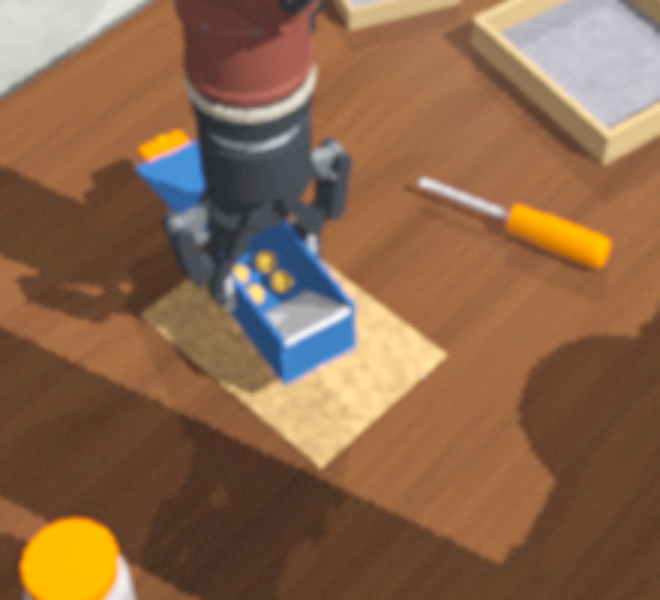

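View pics/f_wrist.png

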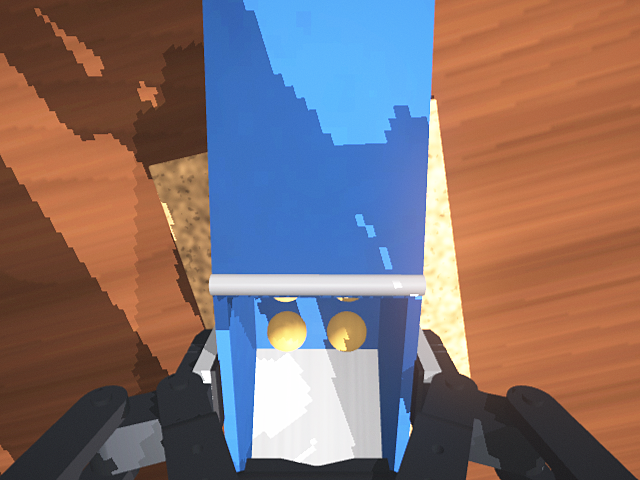

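The case is held level: width 0.69, about 5.7 N of extra load, and the beads are still in it. Joint 6 would have to unwind at yaw -0.245, so I'll pour at yaw -0.5 and check the IK first.

Run:
```python
from rig import manip
from h import *
Y=-0.52
L=[tip_pose(.03,.10,.0,Y),tip_pose(.03,.06,.35,Y),tip_pose(.03,.022,.45,Y),tip_pose(.03,.02,.84,Y),tip_pose(.03,.02,.96,Y)]
ok=True
for p,o in L:
    q=manip.inverse_kinematics(p,o); print(np.round(p,3),None if q is None else np.round(q,2)); ok&=q is not None and q[5]<0
if ok:
    manip.move_l(W(GX,GZ+.09),[np.pi,0,YAW],vel=.15)
    manip.move_l(*L[0],vel=.2)
    manip.move_l(*L[1],vel=.08)
    print(manip.read_clock(),np.round(manip.read_qpos(),2),manip.read_gripper_width())
    for n in ["side","top"]:
        c=manip.read_camera(n)
        x0,y0,x1,y1=(340,180,500,350) if n=="top" else (240,100,460,290)
        cv2.imwrite(f"pics/g_{n}.png",cv2.resize(c["pixels"][y0:y1,x0:x1,::-1],None,fx=3,fy=3,interpolation=cv2.INTER_CUBIC))
```

```text
[ 0.671 -0.251  0.126] [-0.46  0.74  0.27  1.1   0.   -3.08]
[ 0.66  -0.245  0.109] [-0.45  0.49 -0.3   0.42 -0.02 -3.07]
[ 0.655 -0.242  0.077] [-0.44  0.49 -0.47  0.16 -0.03 -3.07]
[ 0.634 -0.229  0.092] [-0.42  0.48 -0.94 -0.68 -0.07 -3.08]
[ 0.626 -0.225  0.095] [-0.41  0.56 -1.06 -1.01 -0.09 -3.08]
20.6917 [-0.45  0.49 -0.3   0.43 -0.02 -3.07] 0.6947428507298895
```

View pics/g_side.png

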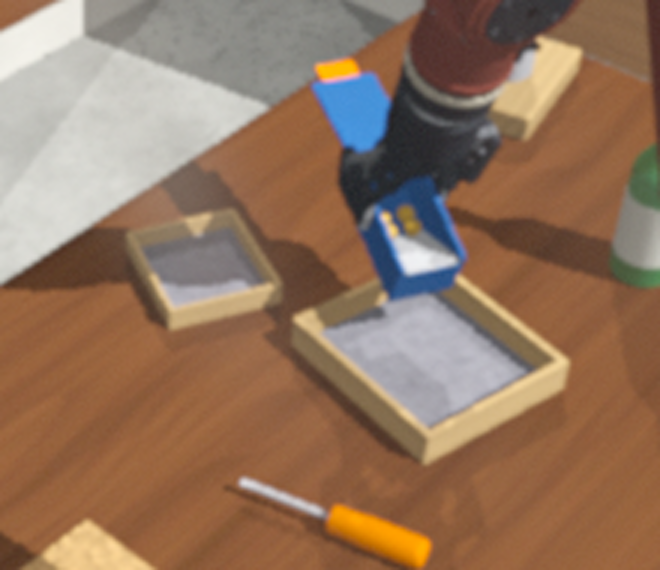

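View pics/g_top.png

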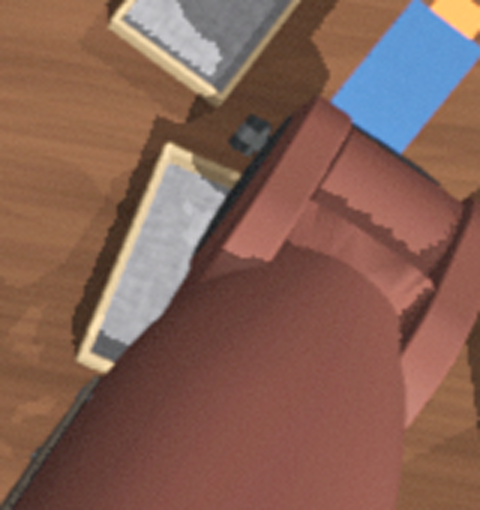

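The case is held at about 20 degrees over the tray with its front inside the far half, and the lid is still back. Now I lower it and tip.

Run:
```python
from rig import manip
from h import *
Y=-0.52
manip.move_l(*tip_pose(.03,.022,.45,Y),vel=.08)
for th in (.62,.75,.86): manip.move_l(*tip_pose(.03,.020,th,Y),vel=.02)
manip.wait(1.2)
print(manip.read_clock(),manip.read_gripper_width(),manip.read_eef_rot())
c=manip.read_camera("side"); cv2.imwrite("pics/h_side.png",cv2.resize(c["pixels"][120:280,260:450,::-1],None,fx=4,fy=4,interpolation=cv2.INTER_CUBIC))
c=manip.read_camera("wrist"); cv2.imwrite("pics/h_wrist.png",c["pixels"][:,:,::-1])
```

```text
24.525 0.6913208282176488 [-3.14154601 -0.86002714 -0.52003192]
```

View pics/h_side.png

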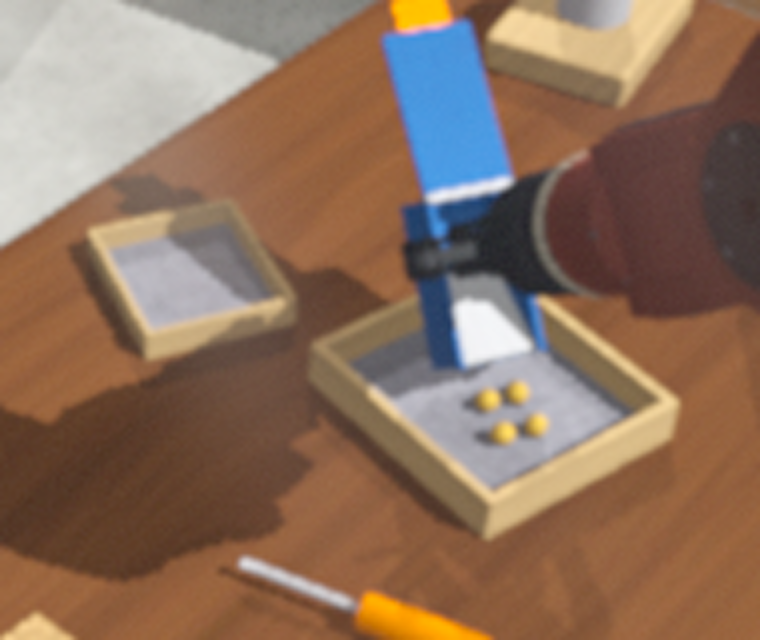

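View pics/h_wrist.png

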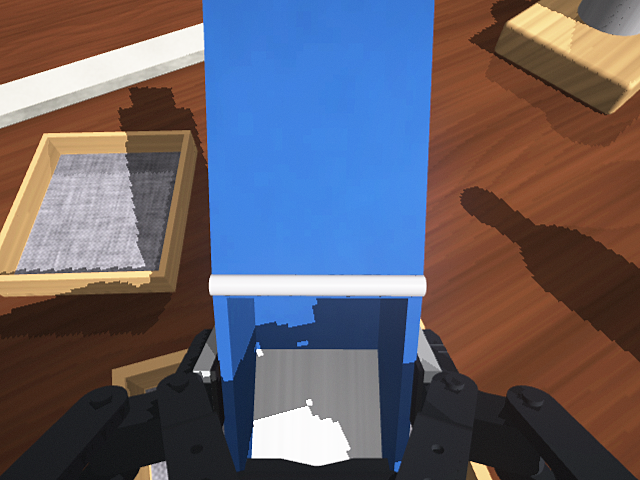

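All four beads lie in the large tray, at h_side (487,400), (517,392), (502,433) and (536,424). The wrist view shows the case empty and the grip unchanged. I'll take the case back to the middle of the mat.

Run:
```python
from rig import manip
from h import *
Y=-0.52; M=np.array([.586,.197,.003]); D=[np.pi,0,YAW]
manip.move_l(*tip_pose(.03,.07,.6,Y),vel=.1)
manip.move_l(*tip_pose(.03,.11,.0,Y),vel=.12)
manip.move_l(W(GX,GZ+.09,o=M),D,vel=.2)
manip.move_l(W(GX,GZ+.012,o=M),D,vel=.12)
manip.wait(.2); f0=np.array(manip.read_ft_force())
manip.move_l(W(GX,GZ+.0005,o=M),D,vel=.02)
manip.wait(.2); print(manip.read_clock(),np.round(np.array(manip.read_ft_force())-f0,2))
c=manip.read_camera("side"); cv2.imwrite("pics/i_side.png",cv2.resize(c["pixels"][220:370,200:370,::-1],None,fx=4,fy=4,interpolation=cv2.INTER_CUBIC))
```

```text
30.85 [-2.99 -1.74  9.69]
```

View pics/i_side.png

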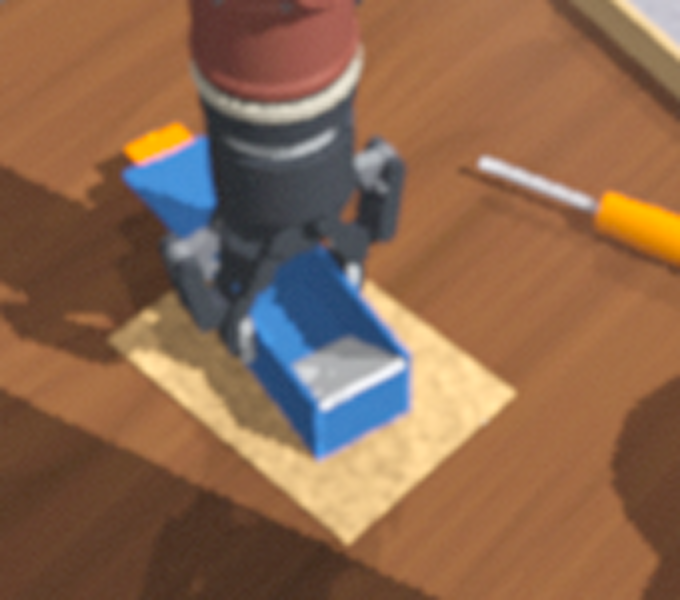

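The empty case stands on the mat, and the contact force rose by 9.7 N, so it has settled. I'll release, withdraw and check.

```bash
python3 - <<'E'
from rig import manip
from h import *
M=np.array([.586,.197,.003]); D=[np.pi,0,YAW]
manip.move_gripper(1.0); 
manip.move_l(W(GX,.18,o=M),D,vel=.1)
manip.movep([.35,-.02,.33],[np.pi,0,0])
manip.wait(.5); print(manip.read_clock())
for n in ["side","top"]:
    c=manip.read_camera(n); cv2.imwrite(f"pics/j_{n}.png",c["pixels"][:,:,::-1])
    x0,y0,x1,y1=(195,160,315,310) if n=="top" else (215,220,345,370)
    cv2.imwrite(f"pics/k_{n}.png",cv2.resize(c["pixels"][y0:y1,x0:x1,::-1],None,fx=4,fy=4,interpolation=cv2.INTER_CUBIC))
    print(n,[np.round((proj(c,X)-[x0,y0])*4,0).tolist() for X in (W(-.055,.046,.03,o=M),W(-.055,.046,-.03,o=M),W(.055,.05,.03,o=M),W(.055,.05,-.03,o=M),W(.055+.121*np.cos(.157),.05-.121*np.sin(.157),o=M))])
E
python3 -c "
import cv2,numpy as np
cv2.imwrite('pics/k.png',cv2.resize(np.hstack([cv2.imread('pics/k_side.png'),cv2.imread('pics/k_top.png')]),(800,480)))"
```

```text
38.0417
side [[254.0, 409.0], [351.0, 357.0], [148.0, 267.0], [242.0, 221.0], [95.0, 137.0]]
top [[97.0, 401.0], [192.0, 446.0], [183.0, 228.0], [277.0, 271.0], [324.0, 79.0]]
```

View pics/k_side.png

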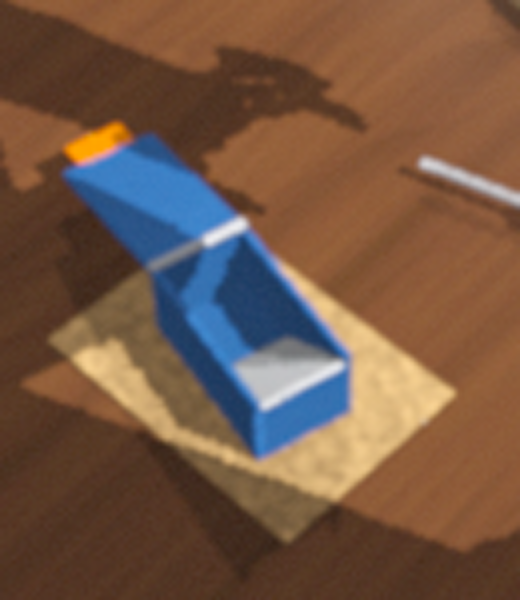

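View pics/k_top.png

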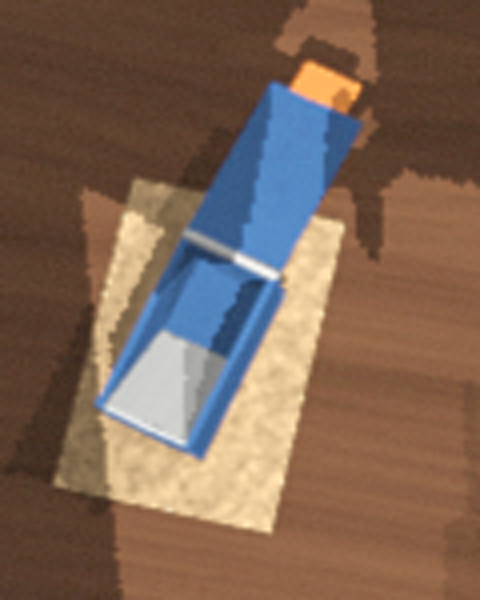

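View pics/j_top.png

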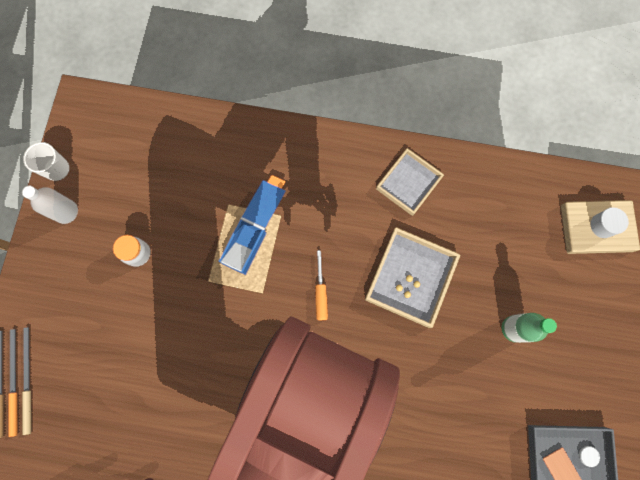

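View pics/j_side.png

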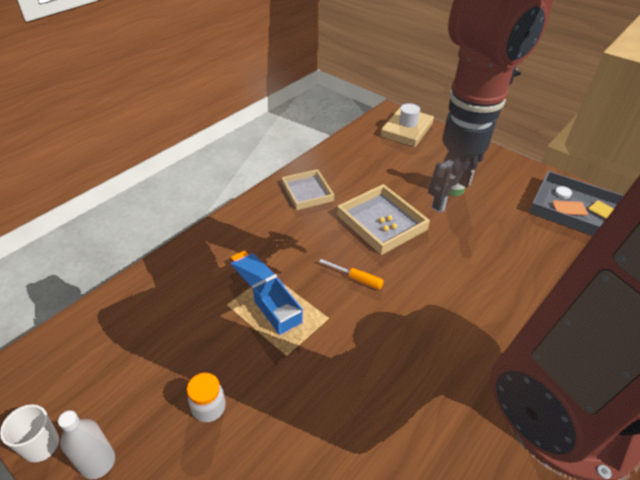

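The case matches its target corners to within about 2 mm and the lid is on its stop. Four beads are in the large tray at top (398,288), (409,278), (417,284) and (407,295). The bottle, jar and screwdriver are at their original pixels.

```bash
python3 -c "
from rig import manip
manip.job_done(); print(manip.read_clock())"
```

```text
the job is handed in; nothing more can be done
the job is handed in; nothing more can be done
```

I handed the job in after about 38 s of the 72 s allowed, with all steps done in the order asked.

- **Lid:** I swung it back with a leaning finger under the tab until it passed the balance point. It fell onto its stop by itself, and pictures confirmed this before the pick-up.
- **Pour:** I gripped the case across its sides and tipped it 49° low over the larger tray. All four beads landed in the tray, and the wrist view showed the case empty.
- **Placing:** The case stands upright on the mat, its corners within about 2 mm of the target at the mat's middle, with the lid still on its stop. I kept it at its original angle, about 13° to the mat's sides.
- **Bystanders:** The bottle, jar and screwdriver look unmoved in the last top view. In the last side view the gripper hides most of the bottle.

No check failed. The only disagreement was a measured tab height or position up to about 2 mm (8 px in an enlarged crop) from the prediction, within the camera calibration. The judge's verdict is not reported.

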